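# Take the cup grate out of the coffee machine to dry

### The arm

A 7-joint arm with a two-finger parallel gripper is mounted at the origin on the work surface. World frame = base frame: x ahead of the robot, y to its left, z up, the work surface at z = 0. Lengths are in m, angles in rad, forces in N, time in s.
With the tool pointing down it reaches from about 0.425 to 0.925 m from the base axis. Payload 6.8 kg.
Tool frame: the origin (TCP) lies between the finger pads; the fingertips stand 19 mm ahead of it and the grasp point (between the pads) is the TCP; z points along the fingers, y is the line along which they close (so a half turn about z gives the same grasp; the last joint's range is limited). The gripper opens to 88 mm and grips with 3 to 60 N. Pads are 20 mm wide; open, the fingers measure 115 mm over their backs; the gripper's body (75 mm by 178 mm) begins 61 mm behind the grasp point.
Start: joints at [1.15, 0.477, 0.022, 1.555, -0.011, 1.109, -0.083], TCP at [0.208, -0.642, 0.242] pointing down, gripper open.
Joint ranges: [-2.96, 2.96], [-0.34, 2.1], [-1.41, 1.46], [0.24, 2.44], [-1.37, 4.51], [0.17, 1.92], [-2.96, 2.96]. Speed limits (rad/s): [2.39, 2.39, 3.14, 3.14, 3.14, 3.14, 3.14].

### API

Orientations are given as a unit quaternion [w, x, y, z].
In Python, from station import state, eyes, arm, models gives the robot as it stands.
- The arm moves only by the tool move_arm, never from a script. Its argument "rows" is one flat list of numbers, 7 for each row, row after row: the shift along the world's x, y, z in cm, then the turn, a rotation vector about the world's x, y, z in rad, then the closure, from 0 (fully open) to 1 (shut). A call has 1 to 5 rows; each row is the pose to reach, as a shift and turn from the pose commanded when the call began; what a row does not reach only later rows make up. A row lasts 1/8 s, in which the tool goes at most 62.5 mm and 10.7 degrees, less where a joint would pass 70% of its speed; a pose out of reach is approached as far as the arm can. A call with a gripper value outside its range is refused whole. The fingers move at their own pace and stop on an object; "grip_force" is the grip in N (left out, the last holds). Time passes only in rows, so rows that repeat a pose let the fingers close. It gives the time, the measured TCP pose, the force, the opening and the grip force at its end, in the units of the state.
- state(): the state, without advancing time (a new reading comes with each control period).
- eyes.snapshot(name): name is "side" or "top"; returns a dict with "frame" (480x640x3 uint8, blue, green, red), "mtx" (3x3 intrinsics, pixels), "k1" (the pictures are not rectified: a ray, as slopes to the right and down, at radius r is drawn at 1 + k1 r^2 times it, then the intrinsics apply), "R" (3x3) and "t" (3): a world point X has camera coordinates R X + t. Camera axes: x right, y down, z forward; pixel columns grow to the right and rows downward; lengths in m; the calibration is good to about 2 mm. A picture is of the moment at which its call begins. There is no depth.
- arm.finish_job(): hands the job in; it is judged then, once.
Trained networks look in a picture, given as the dict that the camera call returned (one of the last four; its "shot" number tells which), for a name from the list of things; names that differ only in an ending like _2 or _b are one class to them, and where a whole thing is asked for, a point or a joint stands for the part that bears it (a point fixed in the world has none). Each returns a list of dicts, best first, with "score" (0 to 1); they miss things now and then, are a little off and sometimes report something else, mostly with a low value. They report only what shows in the picture. A call takes as long as a camera call. They do not tell look-alikes from the thing itself.
- models.spot_in(picture, target): "location" ([x, y, z] in m, in the coordinates of the camera as it stood for that picture, good to about 4 mm: the middle of the surface that is visible of it).
The state is a dict: "clock": time; "joint_pos": joint angles; "joint_velocities": joint speeds; "joint_efforts": joint torques, N m; "tcp_pos": TCP position; "orientation": TCP orientation; "wrist_force": force on the tool from outside, world axes, zero at the start; "ft_torque": the same for the moment, N m; "opening": finger opening in m; "gripper_force": force on a finger pad.
Only numpy, scipy, OpenCV 4.12 (cv2) and the standard library are available. Lean on these libraries where they do the work, as an engineer would, in place of code of your own. Each camera call takes 0.05 s, during which the arm holds its last target. There are 200 camera calls.

### The job

Take the steel cup grate out of the coffee machine's drip tray to dry: gently press down its dark-striped rear end, under the spout, until the front end tips up and stays up by itself, so that you can get hold of it and lift it out. Then lay it gently on the draining stand, plate up and flat, lengthwise along the two wire rails and about centred, with its black foot down between them, and let go; leave the other things on the worktop where they are.

Things in the scene. Friction and masses are not known exactly. Their poses are not given: they have to be found in the camera images.
- machine: red capsule coffee machine, fixed. Origin on the worktop below the drip tray's cross bar; x to its rear, y to the left seen from the front, z up; the front (-x) looks roughly at the robot. mm here: column from x 67 back, y +-56; brew head over the tray x 17 to 217, y +-56, z 250 to 325 (thin lever bow on it to 342); tank behind to x 273. A tool pointing straight down cannot reach under the head.
- tray_bar (a point): middle of the 6 mm cross bar in the black open drip tray, 58 mm above the worktop, machine axes. From here in mm: tray outside x -86 to 67, y +-47, rim z +17; inside x -74.5 to 51, y +-35.5; floor z -18.5, but z -4.5 for x > 20; a ledge (z +11, x -74 to -62) carries the grate's front end
- spout (a point): lower end of the round 16 mm spout, machine (-2, 0, 240) mm; its 34 mm wide carrier (x -10 to 22) starts 26 mm higher. To press behind the bar under it lean the tool about 30 to 45 degrees from vertical, fingers pointing to the machine's rear; to take the raised front end lean it likewise, about 10 degrees
- grate: steel cup grate, plate 114 x 66 x 6 mm, about 0.19 kg (varies), loose, flush with the tray rim at the start. Origin: the bar's centre line in the slot of its black foot, which sits astride the bar like a see-saw. x to the rear, z up when flat; mm: plate x -72 (front) to 42 (rear), y +-33, z 11 to 17; foot x +-10, y +-11, down to z -4, its slot flared. Centre of mass near x -2, z 14
- grate_pad (a point): middle of the rear pressing end, on top: grate (22, 0, 17) mm, grate axes; solid steel with three dark stripes (the rest is slotted). Pressed behind the bar the grate turns on it almost without resistance (the pad moves down and to the rear), goes over past about 8 degrees, and stays tipped at about 21 degrees, rear edge on the tray floor, front end about 25 mm above the rim
- grate_front (a point): middle of the grate's front edge, half way through its thickness: grate (-72, 0, 14) mm, same axes as the grate. Once it is up, the fingers can take the plate by its two side edges (66 mm apart) behind this point; then draw it up and towards the front, out from under the spout
- grate_mid (a point): middle of the plate's underside: grate (-15, 0, 11) mm, same axes as the grate
- stand: draining stand, fixed: a grey drip tray 180 x 120 x 12 mm with two parallel steel wire rails standing over it. Origin: centre of its underside on the worktop; x along the rails, y across, z up. Rails: 6 mm wire, x +-72 mm, centred at y +-20 mm, tops 95 mm above the worktop; so there are 34 mm between them for the grate's 22 mm foot
- stand_rails (a point): middle of the stand at the height of the rail tops: stand (0, 0, 95) mm, stand axes
- espresso_cup: white cup, 62 mm wide with a handle, 55 mm high, bystander; origin: centre of underside
- sugar_jar: glass jar with red cap, 68 mm wide, 88 mm high, bystander; origin: centre of underside
- mug: blue mug, 82 mm wide with a handle, 92 mm high, bystander; origin: centre of underside
- capsule_tin: brass-coloured tin, 76 mm wide, 85 mm high, bystander; origin: centre of underside
- spoon: spoon, 150 mm long, lying, bystander; origin: its middle
- sponge_block: yellow block sponge, 90 x 60 x 30 mm, bystander; origin: centre of underside
- tea_box: tea carton with a green band, 70 x 130 x 80 mm, bystander; origin: centre of underside
Mind the look-alikes: they are no part of the job. Leave any green or red look-alike of the grate alone. Leave any pink or turquoise look-alike of the stand alone.

How it is judged:
On the way, in this order (a step that is already met when the one before it is completed fails the run):
1. the grate has been tipped: it leans more than 16 degrees (0.28 rad) with its foot still on the tray's bar, front end up, and stays so for 0.3 s with no finger touching it (angle between grate's own z axis and vertical above 0.28 rad and distance between grate and tray_bar below 0.006 m and z of grate_front in the frame of tray_bar above 0.03 m and contact force between the fingers and grate below 0.05 N), for 0.3 s.
2. the grate has been lifted out in the fingers, clear of the tray and the stand (distance between grate and tray_bar above 0.1 m and contact force between the fingers and grate above 0.5 N and contact force between grate and machine below 0.05 N and contact force between grate and stand below 0.05 N), for 0.1 s.
At the end, for the whole second after the job is handed in: the grate lies released and at rest on the stand's two rails, plate up and flat (within 0.08 rad), foot between the rails, lengthwise along them either way round (within 0.25 rad), its plate's middle within 30 mm along and 12 mm across of the stand's middle and within 4 mm of the rail tops in height (x of grate_mid in the frame of stand_rails between -0.03 and 0.03 m and y of grate_mid in the frame of stand_rails between -0.012 and 0.012 m and z of grate_mid in the frame of stand_rails between -0.004 and 0.004 m and angle between grate's own z axis and vertical below 0.08 rad and angle between the x axis of grate and the x axis of stand, either way round below 0.25 rad and contact force between grate and stand above 0.3 N and contact force between the fingers and grate below 0.05 N and linear speed of grate below 0.02 m/s); the robot touches nothing.
It fails at once if the grate is forced against the machine with more than 45 N (contact force between grate and machine above 45 N).
It fails at once if the grate is set on the stand hard (more than 40 N) (contact force between grate and stand above 40 N).
It fails at once if a bystander is moved more than 20 mm (distance of any of espresso_cup, sugar_jar, mug, capsule_tin, spoon, sponge_block, tea_box from where it was at the start of the episode above 0.02 m).
It also fails if it takes over 67 s, if anything falls off the work surface, if the arm or the gripper's body presses on something with over 40 N, if the wrist force passes 120 N, or if a joint passes its speed limit or range.

## Working session

There is one attempt and no reset: what is moved stays moved. The work goes in short steps, Python scripts to look and compute and a tool call to move; the robot and the scene stay as the last step left them, time stands still between calls to the robot, and variables do not carry over. Pictures are saved under pics/ and viewed, at most 10 in all, crops included, and the job is handed in when it is done.

Besides the shell and the picture viewer there is one more tool, called after "Request:" by a JSON object that holds its "op" and its "data". move_arm: Moves the arm, as the interface text tells. Its arguments: {"type":"object","properties":{"rows":{"type":"array","items":{"type":"number"}},"grip_force":{"type":"number"}},"required":["rows"]}

```bash
ls; mkdir -p pics; cat > h.py <<'E'
import numpy as np, cv2
from station import state, eyes, arm, models
def world(p,c): return p["R"].T@(np.array(c)-p["t"])
def proj(p,X):
    c=p["R"]@np.array(X,float)+p["t"]; s=c[:2]/c[2]; s=s*(1+p["k1"]*(s@s)); return (p["mtx"]@np.array([s[0],s[1],1]))[:2]
def ray(p,uv):
    m=p["mtx"]; d=np.array([(uv[0]-m[0,2])/m[0,0],(uv[1]-m[1,2])/m[1,1]]); s=d.copy()
    for _ in range(20): s=d/(1+p["k1"]*(s@s))
    return -p["R"].T@p["t"], p["R"].T@np.array([s[0],s[1],1])
def atz(p,uv,z):
    o,d=ray(p,uv); return o+d*(z-o[2])/d[2]
E
python3 - <<'E'
from h import *
for n in ["side","top"]:
    p=eyes.snapshot(n); cv2.imwrite(f"pics/{n}0.png",p["frame"])
    print(n,-p["R"].T@p["t"])
    for o in ["machine","tray_bar","spout","grate","grate_pad","grate_front","stand","stand_rails","espresso_cup","sugar_jar","mug","capsule_tin","spoon","sponge_block","tea_box"]:
        for r in models.spot_in(p,o)[:3]:
            w=world(p,r["location"]); print(o,round(r["score"],2),w.round(3),proj(p,w).round())
print(state()["orientation"],state()["clock"])
E
```

```text
pics
side [0.22517394 1.14663857 1.30532756]
machine 0.6 [ 0.703 -0.107  0.203] [288. 187.]
spout 0.65 [ 0.585 -0.185  0.081] [329. 206.]
spout 0.64 [ 0.702 -0.104  0.205] [288. 187.]
grate 0.84 [ 0.334 -0.149  0.022] [397. 238.]
grate 0.75 [ 0.683 -0.377  0.02 ] [317. 181.]
grate 0.59 [ 0.58  -0.193  0.079] [331. 205.]
grate_pad 0.86 [ 0.581 -0.186  0.076] [330. 207.]
grate_pad 0.65 [ 0.338 -0.156  0.025] [396. 236.]
grate_pad 0.63 [ 0.687 -0.373  0.02 ] [316. 182.]
grate_front 0.77 [ 0.683 -0.376  0.022] [317. 181.]
grate_front 0.64 [ 0.337 -0.153  0.021] [396. 238.]
grate_front 0.61 [ 0.584 -0.187  0.079] [329. 206.]
stand 0.83 [0.322 0.604 0.007] [349. 451.]
stand 0.78 [0.564 0.158 0.006] [307. 296.]
stand 0.61 [0.797 0.312 0.001] [219. 319.]
stand_rails 0.96 [0.324 0.607 0.008] [348. 452.]
stand_rails 0.83 [0.561 0.158 0.006] [308. 296.]
stand_rails 0.8 [ 0.8    0.314 -0.   ] [218. 320.]
espresso_cup 0.93 [0.387 0.032 0.034] [371. 272.]
sugar_jar 0.6 [0.655 0.021 0.065] [292. 247.]
mug 0.83 [0.495 0.404 0.056] [305. 357.]
capsule_tin 0.73 [ 0.545 -0.457  0.063] [357. 166.]
capsu
[... 884 characters left out ...]
]
stand_rails 0.97 [0.321 0.598 0.001] [162. 316.]
stand_rails 0.94 [ 0.559  0.154 -0.   ] [292. 248.]
stand_rails 0.69 [ 0.8    0.305 -0.002] [251. 183.]
espresso_cup 0.86 [0.387 0.02  0.004] [329. 297.]
espresso_cup 0.27 [ 0.587 -0.189  0.076] [391. 238.]
sugar_jar 0.87 [0.656 0.002 0.087] [336. 217.]
mug 0.88 [0.502 0.408 0.027] [218. 263.]
capsule_tin 0.7 [ 0.55  -0.475  0.085] [476. 249.]
capsule_tin 0.36 [0.39  0.017 0.001] [330. 297.]
spoon 0.58 [0.377 0.341 0.009] [237. 300.]
sponge_block 0.65 [ 0.365 -0.366  0.026] [442. 304.]
tea_box 0.61 [0.627 0.44  0.083] [206. 224.]
tea_box 0.22 [ 0.585 -0.188  0.075] [391. 238.]
[8.53644947e-07 9.87795514e-01 1.55756291e-01 2.18811537e-06] 1.6
```

```bash
python3 - <<'E'
import cv2
s=cv2.imread("pics/side0.png");t=cv2.imread("pics/top0.png")
a=cv2.resize(s[80:330,180:460],(800,714),interpolation=cv2.INTER_CUBIC)
a=cv2.resize(s[130:310,200:440],(800,600),interpolation=cv2.INTER_CUBIC)
b=cv2.resize(t[150:330,220:460],(800,600),interpolation=cv2.INTER_CUBIC)
cv2.imwrite("pics/a.png",a);cv2.imwrite("pics/b.png",b)
E
```

```text
(no output)
```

View pics/top0.png

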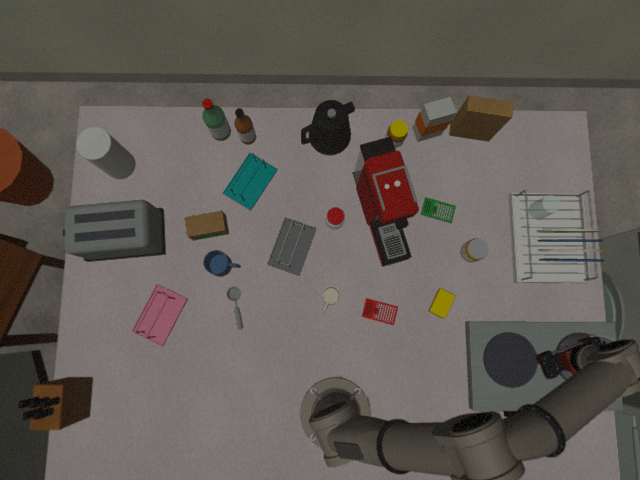

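View pics/a.png

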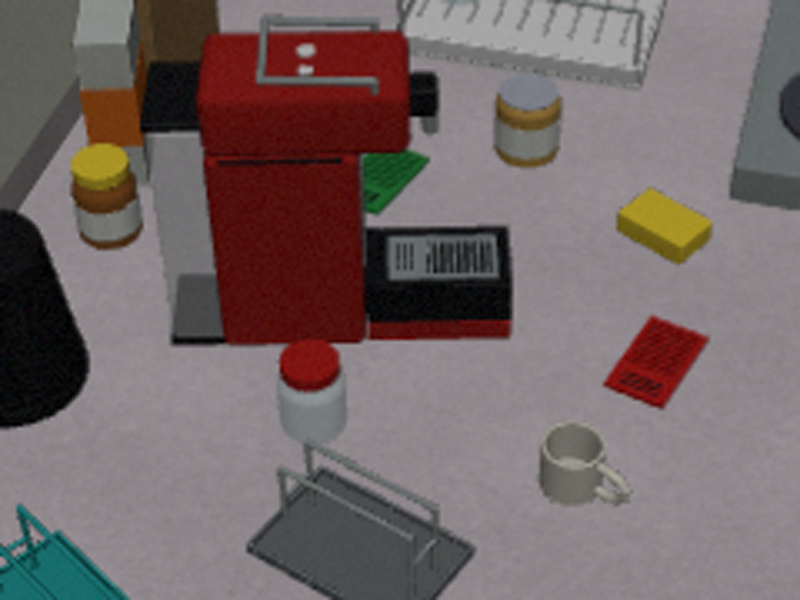

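View pics/b.png

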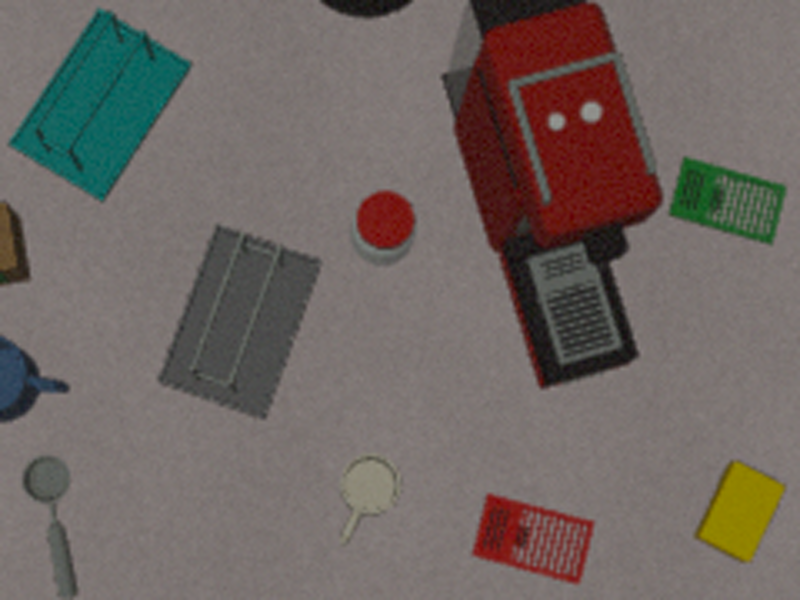

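The top view shows the real steel grate in the machine's tray (full-picture pixel about 391,238) and the grey stand at (292,246). The red and green grates and the pink and turquoise stands are look-alikes. I'll fit both poses from the corners seen in the two views.

```bash
cat > fit.py <<'E'
from h import *
from scipy.optimize import least_squares
def M(q,P): # q x,y,yaw
    c,s=np.cos(q[2]),np.sin(q[2]); return np.array([q[0]+c*P[0]-s*P[1],q[1]+s*P[0]+c*P[1],P[2]])
def fit(obs,q0):
    f=lambda q:np.concatenate([proj(p,M(q,P))-uv for p,P,uv in obs])
    return least_squares(f,q0,loss="soft_l1")
E
python3 - <<'E'
from fit import *
import pickle
S=eyes.snapshot("side");T=eyes.snapshot("top")
cs=lambda u,v:np.array([200+u*.3-.35,130+v*.3-.35]); ct=lambda u,v:np.array([220+u*.3-.35,150+v*.3-.35])
g=.075
mo=[(T,(-.072,-.033,g),ct(621,347)),(T,(-.072,.033,g),ct(564,363)),(T,(.042,.033,g),ct(528,258)),
 (S,(-.072,-.033,g),cs(498,235)),(S,(-.072,.033,g),cs(498,278)),(S,(.042,.033,g),cs(390,280)),(S,(.042,-.033,g),cs(390,237)),
 (T,(-.086,-.047,g),ct(637,352)),(S,(-.086,-.047,g),cs(509,228))]
so=[(T,(.09,.06,.012),ct(218,226)),(T,(.09,-.06,.012),ct(321,262)),(T,(-.09,-.06,.012),ct(265,417)),(T,(-.09,.06,.012),ct(160,381)),
 (T,(.072,.02,.092),ct(243,236)),(T,(-.072,.02,.092),ct(193,372)),(T,(.072,-.02,.092),ct(281,248)),(T,(-.072,-.02,.092),ct(232,388)),
 (S,(.09,-.06,.012),cs(322,470)),(S,(-.09,-.06,.012),cs(474,548)),(S,(.09,.06,.012),cs(248,548)),
 (S,(.072,-.02,.092),cs(306,444)),(S,(-.072,-.02,.092),cs(438,508)),(S,(.072,.02,.092),cs(280,471)),(S,(-.072,.02,.092),cs(414,541))]
for n,o,q in [("machine",mo,[.56,-.18,.3]),("stand",so,[.56,.156,-.3])]:
    r=fit(o,q); print(n,r.x.round(4)); print(r.fun.reshape(-1,2).round(1).tolist())
    for p,P,uv in o:
        pass
    np.save(n+".npy",r.x)
print(S["mtx"][0,0],T["mtx"][0,0])
E
```

```text
machine [ 0.5896 -0.1873  0.2787]
[[0.4, 0.7], [-1.1, 1.1], [-0.0, 0.8], [-1.1, 0.1], [-0.3, -0.2], [-1.0, -0.4], [-0.9, -0.1], [0.7, 2.1], [-0.6, -0.4]]
stand [ 0.5631  0.1529 -0.3264]
[[-0.7, 0.1], [0.3, 0.2], [0.2, 1.6], [-0.7, 1.2], [-0.3, 0.9], [0.2, 0.0], [-0.6, 1.1], [-0.2, -0.9], [-0.5, -1.3], [0.3, -0.8], [-1.0, -0.9], [0.1, -0.2], [-0.8, 0.4], [0.1, -0.2], [-1.1, -0.8]]
529.5209619820197 482.94096731240825
```

```bash
python3 - <<'E'
from fit import *
S=eyes.snapshot("side");T=eyes.snapshot("top")
m=np.load("machine.npy");s=np.load("stand.npy")
def box(x0,x1,y0,y1,z): return [(x0,y0,z),(x1,y0,z),(x1,y1,z),(x0,y1,z),(x0,y0,z)]
L=[(m,box(-.086,.067,-.047,.047,.075)),(m,box(-.072,.042,-.033,.033,.075)),(m,box(-.086,.067,-.047,.047,0)),(m,box(.017,.217,-.056,.056,.325)),(s,box(-.09,.09,-.06,.06,.012)),(s,box(-.072,.072,-.02,.02,.095))]
out=[]
for p,(u0,v0) in [(S,(270,170)),(T,(290,200))]:
    u0,v0,w,h=(260,150,110,165) if p is S else (260,165,160,120)
    k=400/w if p is S else 5
    if p is S: k=3.63
    else: k=2.5*1
    k=4.0 if p is S else 4.0
    c=cv2.resize(p["frame"][v0:v0+h,u0:u0+w],None,fx=k,fy=k,interpolation=cv2.INTER_CUBIC)
    for q,P in L:
        pts=np.array([(proj(p,M(q,a))+.5-[u0,v0])*k for a in P])
        cv2.polylines(c,[np.round(pts*8).astype(np.int32)],False,(0,255,255),1,cv2.LINE_AA,3)
    out.append(cv2.convertScaleAbs(c,alpha=1.5)[:600])
H=min(600,max(o.shape[0] for o in out))
out=[cv2.copyMakeBorder(o,0,H-o.shape[0],0,0,0) for o in out]
i=np.hstack(out);i=cv2.resize(i,None,fx=800/i.shape[1],fy=800/i.shape[1]) if i.shape[1]>800 else i
cv2.imwrite("pics/ov.png",i);print(i.shape)
E
```

```text
(444, 800, 3)
```

View pics/ov.png

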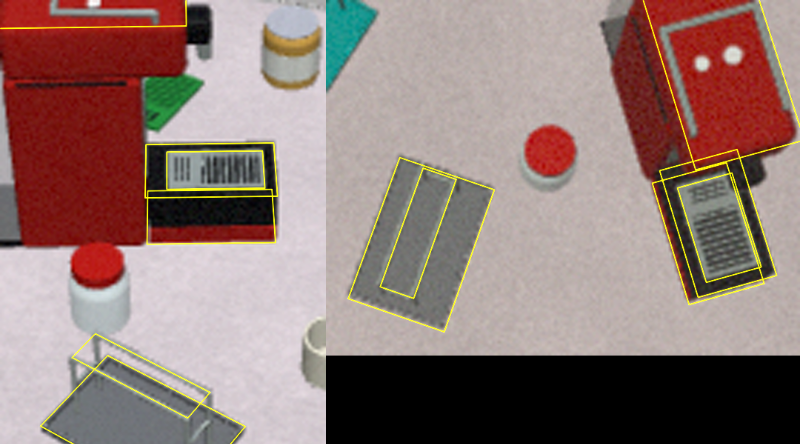

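The overlay matches grate, tray and stand in both views to within about a pixel (about 3 mm). Next is the approach for the press.

```bash
cat > goal.py <<'E'
from fit import *
from scipy.spatial.transform import Rotation as R
m=np.load("machine.npy");s=np.load("stand.npy")
def go(q,xyz_mm,lean_deg,lab=""):
    st=state(); o=st["orientation"]; R0=R.from_quat([o[1],o[2],o[3],o[0]])
    X=M(q,np.array(xyz_mm)/1000); yaw=q[2]
    base=np.array([[1,0,0],[0,-1,0],[0,0,-1.]]).T
    Rt=R.from_euler("z",yaw)*R.from_euler("y",-np.radians(lean_deg))*R.from_matrix(base)
    d=X-np.array(st["tcp_pos"])
    print(lab,"shift cm",(d*100).round(2),"rv",(Rt*R0.inv()).as_rotvec().round(3),"world",X.round(3))
E
python3 - <<'E'
from goal import *
go(m,(-70,0,205),40); go(m,(10,0,110),40); go(m,(21.5,0,96),40);print(state()["tcp_pos"])
E
```

```text
shift cm [31.46 43.57 -3.67] rv [ 0.203 -0.668 -0.033] world [ 0.522 -0.207  0.205]
 shift cm [ 39.15  45.77 -13.17] rv [ 0.203 -0.668 -0.033] world [ 0.599 -0.185  0.11 ]
 shift cm [ 40.26  46.09 -14.57] rv [ 0.203 -0.668 -0.033] world [ 0.61  -0.181  0.096]
[ 0.20770082 -0.6422735   0.24166924]
```

Request:
{"op": "move_arm", "data": {"rows": [4, 5, 2, 0, 0, 0, 1, 8, 10, 3, 0.05, -0.15, -0.01, 1, 12, 15, 3, 0.08, -0.27, -0.01, 1, 16, 21, 3, 0.1, -0.35, -0.02, 1, 19, 26, 3, 0.13, -0.43, -0.02, 1]}}

```text
clock: 2.42
tcp_pos: [0.3915, -0.3923, 0.2722]
orientation: [-0.03, 0.964, 0.142, 0.222]
wrist_force: [0.6, 0.6, 0.1]
opening: 0.0412
gripper_force: 0.0
```

```bash
python3 - <<'E'
from goal import *
go(m,(-70,0,205),40); print(state()["joint_pos"],state()["wrist_force"])
E
```

```text
shift cm [13.08 18.58 -6.72] rv [ 0.074 -0.235 -0.012] world [ 0.522 -0.207  0.205]
[ 1.09489667  0.2060406  -0.21597872  1.9497514  -0.49359548  0.86753655
 -0.09134617] [0.55787405 0.60436935 0.11340205]
```

Request:
{"op": "move_arm", "data": {"rows": [4, 6, -1, 0.02, -0.08, 0, 1, 8, 11, -3, 0.05, -0.16, 0, 1, 11, 16, -5, 0.074, -0.235, -0.012, 1, 13.1, 18.6, -6.7, 0.074, -0.235, -0.012, 1, 13.1, 18.6, -6.7, 0.074, -0.235, -0.012, 1]}}

```text
clock: 3.05
tcp_pos: [0.5221, -0.2036, 0.2036]
orientation: [-0.05, 0.931, 0.133, 0.337]
wrist_force: [-0.1, -0.5, 0.0]
opening: 0.0002
gripper_force: 0.0
```

```bash
python3 - <<'E'
from goal import *
go(m,(5,0,116),40);go(m,(21.5,0,98),40); print(state()["joint_pos"],state()["wrist_force"])
E
```

```text
shift cm [ 7.23  1.76 -8.76] rv [-0.003 -0.004 -0.007] world [ 0.594 -0.186  0.116]
 shift cm [  8.82   2.22 -10.56] rv [-0.003 -0.004 -0.007] world [ 0.61  -0.181  0.098]
[ 0.99439953  0.26414542 -0.52693251  2.21415587 -1.0970673   0.39507966
  0.20144343] [-0.12603045 -0.48444413  0.04438748]
```

Request:
{"op": "move_arm", "data": {"rows": [2.4, 0.6, -2.9, 0, 0, 0, 1, 4.8, 1.2, -5.8, 0, 0, 0, 1, 7.2, 1.7, -8.7, 0, 0, 0, 1, 8.4, 2.1, -9.8, 0, 0, 0, 1, 8.8, 2.2, -10.3, 0, 0, 0, 1]}}

```text
clock: 3.68
tcp_pos: [0.6124, -0.1931, 0.1094]
orientation: [-0.053, 0.933, 0.133, 0.331]
wrist_force: [0.4, 0.1, -0.3]
opening: 0.0005
gripper_force: 0.0
```

```bash
python3 - <<'E'
from goal import *
go(m,(21.5,0,98),40); print(state()["wrist_force"])
S=eyes.snapshot("side");T=eyes.snapshot("top")
a=cv2.resize(S["frame"][150:240,280:380],(500,450),interpolation=cv2.INTER_CUBIC)
b=cv2.resize(T["frame"][190:280,350:410],(300,450),interpolation=cv2.INTER_CUBIC)
cv2.imwrite("pics/p1.png",cv2.convertScaleAbs(np.hstack([a,b]),alpha=1.5))
E
```

```text
shift cm [-0.21  1.17 -1.14] rv [-0.007 -0.017 -0.009] world [ 0.61  -0.181  0.098]
[ 0.39730329  0.09954725 -0.30804268]
```

View pics/p1.png

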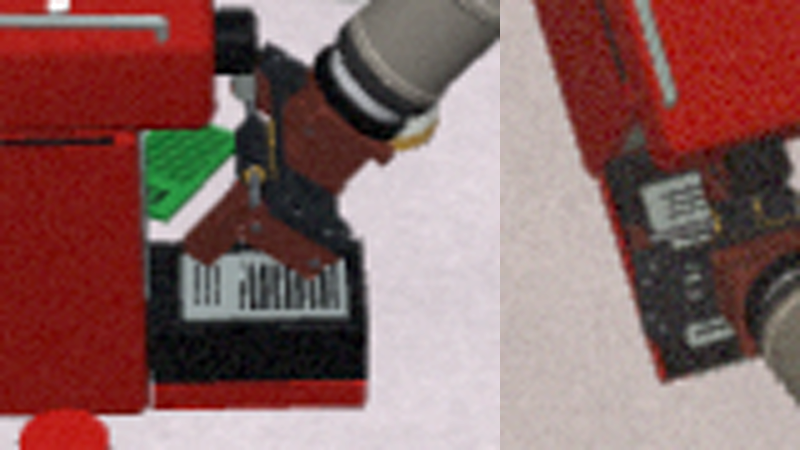

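```bash
python3 - <<'E'
from goal import *
st=state();print(st["joint_pos"].round(3),st["tcp_pos"],st["clock"],st["wrist_force"],st["joint_efforts"].round(1))
x=np.array(st["tcp_pos"])-[*m[:2],0];c,s_=np.cos(m[2]),np.sin(m[2]);print(c*x[0]+s_*x[1],-s_*x[0]+c*x[1])
E
```

```text
[ 0.87   0.549 -0.562  2.107 -1.366  0.17   0.484] [ 0.61188976 -0.19294459  0.10971802] 3.775 [-0.19565485  0.89806544  0.16561856] [ -0.5 -47.4  -7.2 -17.6  -0.4   1.2  -0. ]
0.01989111526115161 -0.011560965005743114
```

```bash
cat >> goal.py <<'E'
def goy(q,xyz_mm,lean,yaw):
    X=M(q,np.array(xyz_mm)/1000); go(np.array([X[0],X[1],q[2]+yaw]),(0,0,xyz_mm[2]),lean)
E
python3 - <<'E'
from goal import *
goy(m,(0,0,125),35,-.3);goy(m,(22,0,99),35,-.3)
E
```

```text
shift cm [-2.23  0.56  1.53] rv [-0.021  0.071 -0.308] world [ 0.59  -0.187  0.125]
 shift cm [-0.12  1.17 -1.07] rv [-0.021  0.071 -0.308] world [ 0.611 -0.181  0.099]
```

Request:
{"op": "move_arm", "data": {"rows": [-1.5, 0.2, 2, 0, 0, -0.1, 1, -2.2, 0.4, 2, -0.02, 0.07, -0.2, 1, -2.2, 0.4, 2, -0.02, 0.07, -0.31, 1, -2.2, 0.4, 2, -0.02, 0.07, -0.31, 1]}}

```text
clock: 4.28
tcp_pos: [0.5932, -0.1927, 0.1445]
orientation: [-0.002, 0.957, -0.01, 0.291]
wrist_force: [-0.8, -0.7, -0.3]
opening: 0.0006
gripper_force: 0.0
```

```bash
python3 - <<'E'
from goal import *
goy(m,(0,0,125),35,-.3);goy(m,(22,0,99),35,-.3);print(state()["joint_pos"].round(2))
E
```

```text
shift cm [-0.36  0.54 -1.95] rv [-0.01  -0.02  -0.003] world [ 0.59  -0.187  0.125]
 shift cm [ 1.75  1.15 -4.55] rv [-0.01  -0.02  -0.003] world [ 0.611 -0.181  0.099]
[ 0.28  0.35  0.02  2.19 -1.37  0.17  0.02]
```

```bash
cat > kin.py <<'E'
import numpy as np
from scipy.spatial.transform import Rotation as R
from scipy.optimize import least_squares
def fk(j,L,sg):
    rz=lambda a:R.from_euler("z",a); ry=lambda a:R.from_euler("y",a); z=np.array([0,0,1.])
    Q=rz(sg[0]*j[0])*ry(j[1]); p=np.array([0,0,L[0]])+Q.apply(z*L[1]+np.array([L[4],0,0]))
    Q=Q*rz(sg[1]*j[2])*ry(j[3]); p=p+Q.apply(z*L[2]+np.array([L[5],0,0]))
    Q=Q*rz(sg[2]*j[4])*ry(j[5]); p=p+Q.apply(z*L[3]+np.array([L[6],0,0]))
    return p,Q*rz(sg[3]*j[6]+L[7])
D=[([1.15,.477,.022,1.555,-.011,1.109,-.083],[.2077,-.6423,.2417],[0,.98780,.15576,0]),
([ 1.09489667,0.2060406,-0.21597872,1.9497514,-0.49359548,0.86753655,-0.09134617],[0.3915,-0.3923,0.2722],[-0.03,0.964,0.142,0.222]),
([0.99439953,0.26414542,-0.52693251,2.21415587,-1.0970673,0.39507966,0.20144343],[0.5221,-0.2036,0.2036],[-0.05,0.931,0.133,0.337]),
([0.87,0.549,-0.562,2.107,-1.366,0.17,0.484],[0.6119,-0.1929,0.1097],[-0.053,0.933,0.133,0.331]),
([0.28,0.35,0.02,2.19,-1.37,0.17,0.02],[0.5932,-0.1927,0.1445],[-0.002,0.957,-0.01,0.291])]
def res(L,sg):
    o=[]
    for j,p,q in D:
        a,Q=fk(j,L,sg); o+=list(a-p); o+=list(.3*(Q.inv()*R.from_quat([q[1],q[2],q[3],q[0]])).as_rotvec())
    return np.array(o)
if __name__=="__main__":
    import itertools
    for sg in itertools.product([-1],[1,-1],[1,-1],[1,-1]):
        b=min((least_squares(res,[.3,.4,.4,.25,0,0,0,y],args=(sg,)) for y in(-1.57,0,1.57,3.14)),key=lambda r:r.cost)
        print(sg,b.cost,b.x.round(4),abs(b.fun).max().round(4))
E
python3 kin.py
```

```text
(-1, 1, 1, 1) 0.4015015705967148 [-0.5588  0.4842 -0.0478 -0.5468  0.6437 -0.0373  0.1211  2.6092] 0.499
(-1, 1, 1, -1) 0.45789492602733134 [-0.5588  0.4842 -0.0478 -0.5468  0.6437 -0.0373  0.1211 -3.4832] 0.4543
(-1, 1, -1, 1) 0.23694230199758737 [ 0.0386  0.3457  0.0183 -0.332   0.8043  0.2177  0.1668  1.0346] 0.2991
(-1, 1, -1, -1) 0.15325802382528972 [ 0.0386  0.3457  0.0183 -0.332   0.8043  0.2177  0.1668  1.2334] 0.2049
(-1, -1, 1, 1) 0.23169653740460694 [-0.1031  0.5849  0.3885  0.1709 -0.1103 -0.1863 -0.0801 -3.2718] 0.3793
(-1, -1, 1, -1) 0.3429903256229101 [-0.1031  0.5849  0.3885  0.1709 -0.1103 -0.1863 -0.0801  3.2251] 0.4932
(-1, -1, -1, 1) 0.04498342722305728 [ 1.9250e-01  5.1870e-01  4.1430e-01  2.6530e-01  1.3000e-03 -4.8800e-02
 -3.8200e-02  1.3577e+00] 0.2266
(-1, -1, -1, -1) 0.002868009903460126 [ 1.9250e-01  5.1870e-01  4.1430e-01  2.6530e-01  1.3000e-03 -4.8800e-02
 -3.8200e-02  1.5701e+00] 0.0569
```

```bash
python3 - <<'E'
import kin; from kin import *
sg=(-1,-1,-1,-1)
L0=[.1925,.5187,.4143,.2653,0,-.05,-.04,1.57]
b=least_squares(res,L0,args=(sg,)); print(b.fun.reshape(-1,6).round(3))
D0=list(kin.D)
def r2(v):
    kin.D=[(np.array(j)+np.r_[v[8:14],0],p,q) for j,p,q in D0]; return res(v[:8],sg)
c=least_squares(r2,L0+[0]*6); print(c.x.round(3)); print(c.fun.reshape(-1,6).round(3))
E
```

```text
[[ 0.057  0.026  0.005  0.     0.     0.   ]
 [ 0.026  0.01   0.005 -0.    -0.     0.   ]
 [ 0.006 -0.008 -0.003 -0.     0.     0.   ]
 [-0.005 -0.013 -0.006 -0.    -0.     0.   ]
 [-0.014  0.021 -0.001  0.     0.001 -0.001]]
[ 0.275  0.556  0.481  0.299  0.01   0.018 -0.007  1.495  0.067 -0.02
  0.027  0.015 -0.003  0.048]
[[ 0.     0.003  0.    -0.013  0.003 -0.005]
 [ 0.007 -0.002 -0.001 -0.001  0.002 -0.002]
 [ 0.005 -0.003 -0.001  0.006  0.     0.003]
 [ 0.003 -0.007  0.002  0.007 -0.002  0.005]
 [-0.011  0.012 -0.001  0.004 -0.001 -0.   ]]
```

```bash
cat > kin2.py <<'E'
import numpy as np
from kin import D,R,least_squares
rz=lambda a:R.from_euler("z",a); ry=lambda a:R.from_euler("y",a)
def fk(j,V):
    V=np.asarray(V); Q=rz(-j[0]); p=Q.apply([V[10] if len(V)>10 else 0,0,V[0]])
    Q=Q*ry(j[1]); p=p+Q.apply(V[1:4]); Q=Q*rz(-j[2])*ry(j[3]); p=p+Q.apply(V[4:7])
    Q=Q*rz(-j[4])*ry(j[5]); p=p+Q.apply(V[7:10]); return p,Q*rz(-j[6]+np.pi/2)
V0=[.2,0,0,.52,0,0,.42,0,0,.27,0]
f=lambda V:np.r_[np.concatenate([fk(j,V)[0]-p for j,p,q in D]),.001*(V-V0)]
sol=least_squares(f,V0); V=sol.x
if __name__=="__main__": print(V.round(4)); print(sol.fun[:15].reshape(-1,3).round(4))
E
python3 kin2.py
```

```text
[ 2.870e-01  2.000e-03 -3.240e-02  5.411e-01 -1.700e-03 -2.890e-02
  4.693e-01  1.000e-04 -1.200e-03  3.182e-01  4.000e-04]
[[-0.0001  0.     -0.0002]
 [ 0.     -0.      0.0002]
 [ 0.0001 -0.0003  0.0008]
 [ 0.0003 -0.0001  0.0006]
 [-0.0005  0.0001 -0.0014]]
```

```bash
cat > ik.py <<'E'
from kin2 import *
lo=np.array([-2.96,-.34,-1.41,.24,-1.37,.17,-2.96]);hi=np.array([2.96,2.1,1.46,2.44,4.51,1.92,2.96])
m=np.load("machine.npy")
base=R.from_matrix(np.diag([1,-1,-1.]))
def pose(C,lean,yaw,flip=0,off=None):
    a=np.radians(lean); t=np.array([np.cos(a)*10-19*np.sin(a),0,np.sin(a)*10+19*np.cos(a)]) if off is None else np.array(off)
    p=R.from_euler("z",m[2]).apply(np.array(C)+R.from_euler("z",yaw).apply(t))/1000+[m[0],m[1],0]
    return p,R.from_euler("z",m[2]+yaw)*R.from_euler("y",-a)*base*rz(np.pi*flip)
def ik(p,Q,n=30,seed=0,mg=.04):
    g=np.random.default_rng(seed);out=[]
    def f(j): a,b=fk(j,V); return np.r_[a-p,.3*(b.inv()*Q).as_rotvec()]
    for k in range(n):
        r=least_squares(f,g.uniform(lo+.1,hi-.1),bounds=(lo+mg,hi-mg),max_nfev=60)
        if r.cost<1e-7: out.append(r.x)
    return out
E
python3 - <<'E'
from ik import *
for lean in (32,38,44):
  for yaw in (-.6,-.3,0,.3):
    for fl in (0,1):
      s=ik(*pose((25,0,72),lean,yaw,fl),n=12)
      if s: print(lean,yaw,fl,len(s),[x.round(2).tolist() for x in s[:3]])
E
```

```text
32 -0.6 0 2 [[0.5, 0.49, -0.43, 2.17, 1.72, 0.28, 2.92], [0.37, 0.46, -0.27, 2.17, 1.76, 0.21, 2.84]]
32 -0.6 1 6 [[1.12, 0.96, -1.36, 2.12, 1.74, 0.95, 0.09], [-0.76, 1.15, 1.42, 2.23, 4.38, 1.0, 2.92], [0.45, 0.48, -0.38, 2.17, 1.72, 0.26, -0.24]]
32 -0.3 0 3 [[1.02, 0.67, -0.97, 2.12, 1.57, 0.38, -2.73], [0.84, 0.57, -0.73, 2.13, 1.56, 0.22, -2.79], [0.83, 0.56, -0.71, 2.13, 1.56, 0.21, -2.8]]
32 -0.3 1 2 [[0.83, 0.56, -0.71, 2.13, 1.56, 0.21, 0.35], [1.19, 0.88, -1.27, 2.11, 1.63, 0.65, 0.49]]
32 0 0 6 [[1.07, 0.69, -0.93, 2.06, 0.95, 0.25, -1.79], [0.57, 0.5, -0.28, 2.09, -1.06, 0.21, 0.07], [0.58, 0.5, -0.29, 2.09, -1.05, 0.21, 0.06]]
32 0 1 9 [[1.25, 0.9, -1.25, 2.05, 1.32, 0.52, 1.1], [0.37, 0.49, -0.03, 2.1, -1.32, 0.31, -2.86], [0.35, 0.49, -0.01, 2.11, -1.33, 0.32, -2.84]]
32 0.3 0 5 [[1.32, 1.06, -1.36, 1.95, 1.07, 0.66, -1.45], [0.85, 0.6, -0.57, 1.98, -0.45, 0.35, -0.17], [0.46, 0.54, -0.06, 2.01, -1.04, 0.5, 0.33]]
32 0.3 1 7 [[1.25, 0.91, -1.19, 1.96, 0.82, 0.5, 1.87], [0.07, 0.58, 0.45, 2.04, -1.33, 0.73, -2.6], [0.45, 0.54, -0.05, 2.01, -1.05, 0.51, -2.81]]
38 -0.6 
[... 1101 characters left out ...]
4 -0.3 0 1 [[0.51, 0.51, -0.27, 2.28, 3.35, 0.38, 1.65]]
44 -0.3 1 3 [[-0.04, 0.53, 0.39, 2.32, 3.81, 0.56, -2.09], [-0.39, 0.71, 0.88, 2.34, 4.0, 0.82, -2.42], [1.3, 1.05, -1.36, 2.24, 2.12, 0.73, 0.19]]
44 0 0 4 [[1.39, 1.07, -1.34, 2.15, 1.8, 0.45, -2.34], [0.39, 0.53, 0.03, 2.21, 4.28, 0.53, 1.02], [1.28, 0.86, -1.11, 2.15, 2.03, 0.21, -2.68]]
44 0 1 2 [[0.79, 0.57, -0.45, 2.18, 4.18, 0.3, -1.92], [1.28, 0.86, -1.12, 2.15, 2.01, 0.21, 0.47]]
44 0.3 0 7 [[1.34, 0.95, -1.15, 2.02, 0.59, 0.26, -0.95], [0.94, 0.65, -0.56, 2.04, -1.18, 0.38, 0.63], [0.8, 0.61, -0.37, 2.05, -1.32, 0.48, 0.74]]
44 0.3 1 2 [[-0.25, 0.96, 1.08, 2.12, 4.47, 1.42, -2.28], [1.34, 0.95, -1.15, 2.02, 0.58, 0.26, 2.2]]
```

```bash
python3 - <<'E'
from goal import *
goy(m,(-25,0,135),36,.3);goy(m,(-60,0,170),36,.3);goy(m,(22,0,99),36,.3)
E
```

```text
shift cm [-2.77 -0.14 -0.95] rv [ 0.001 -0.04   0.597] world [ 0.566 -0.194  0.135]
 shift cm [-6.13 -1.11  2.55] rv [ 0.001 -0.04   0.597] world [ 0.532 -0.204  0.17 ]
 shift cm [ 1.75  1.15 -4.55] rv [ 0.001 -0.04   0.597] world [ 0.611 -0.181  0.099]
```

Request:
{"op": "move_arm", "data": {"rows": [-4, -0.8, 3, 0, 0, 0.15, 1, -6, -1, 3, 0, -0.01, 0.3, 1, -6, -1, 3, 0, -0.02, 0.45, 1, -6, -1, 3, 0, -0.04, 0.6, 1, -6, -1, 3, 0, -0.04, 0.6, 1]}}

```text
clock: 4.9
tcp_pos: [0.5331, -0.205, 0.1734]
orientation: [-0.087, 0.912, 0.272, 0.296]
wrist_force: [-0.6, 0.3, -1.0]
opening: 0.0004
gripper_force: 0.0
```

```bash
python3 - <<'E'
from goal import *
goy(m,(0,0,120),36,.3);goy(m,(22,0,99),36,.3);print(state()["joint_pos"].round(2))
E
```

```text
shift cm [ 5.64  1.77 -5.34] rv [ 0.003 -0.    -0.   ] world [ 0.59  -0.187  0.12 ]
 shift cm [ 7.76  2.38 -7.44] rv [ 0.003 -0.    -0.   ] world [ 0.611 -0.181  0.099]
[ 0.48  0.35  0.09  2.12 -1.07  0.69  0.43]
```

Request:
{"op": "move_arm", "data": {"rows": [2.8, 0.9, -2.6, 0, 0, 0, 1, 5.6, 1.8, -5.3, 0, 0, 0, 1, 7, 2.2, -6.8, 0, 0, 0, 1, 7.8, 2.4, -7.4, 0, 0, 0, 1, 7.8, 2.4, -7.4, 0, 0, 0, 1]}}

```text
clock: 5.52
tcp_pos: [0.6112, -0.1789, 0.099]
orientation: [-0.088, 0.911, 0.274, 0.295]
wrist_force: [-0.5, -0.1, -0.5]
opening: 0.0005
gripper_force: 0.0
```

```bash
python3 - <<'E'
from goal import *
goy(m,(22,0,99),36,.3);print(state()["joint_pos"].round(2),state()["wrist_force"].round(1))
S=eyes.snapshot("side");T=eyes.snapshot("top")
a=cv2.resize(S["frame"][150:240,280:380],(500,450),interpolation=cv2.INTER_CUBIC)
b=cv2.resize(T["frame"][190:280,350:410],(300,450),interpolation=cv2.INTER_CUBIC)
cv2.imwrite("pics/p2.png",cv2.convertScaleAbs(np.hstack([a,b]),alpha=1.5))
E
```

```text
shift cm [-0.05 -0.23 -0.  ] rv [ 0.002 -0.001 -0.004] world [ 0.611 -0.181  0.099]
[ 0.43  0.54  0.    2.03 -1.23  0.56  0.52] [-0.5 -0.1 -0.5]
```

View pics/p2.png

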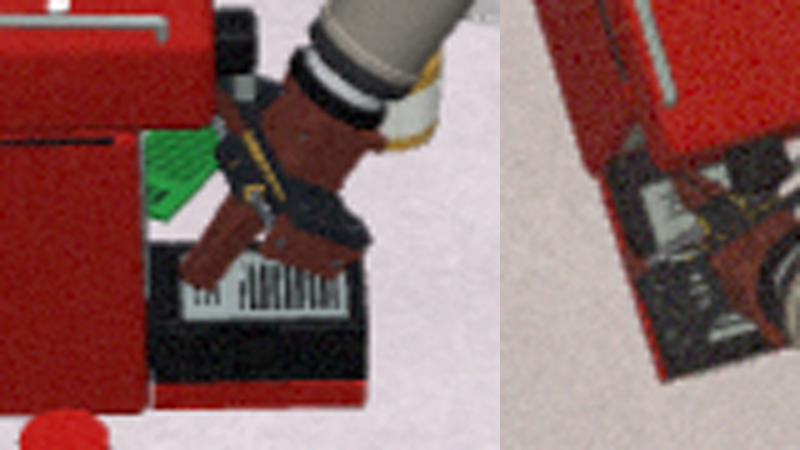

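The closed fingers are just above the striped rear end, with the tip at about (195,280) in the crop. I'll press gently now.

Request:
{"op": "move_arm", "data": {"rows": [0.05, -0.15, -0.2, 0, 0, 0, 1, 0.1, -0.15, -0.35, 0, 0, 0, 1, 0.15, -0.1, -0.5, 0, 0, 0, 1, 0.2, -0.1, -0.6, 0, 0, 0, 1, 0.25, -0.1, -0.7, 0, 0, 0, 1]}}

```text
clock: 6.25
tcp_pos: [0.6138, -0.1797, 0.0917]
orientation: [-0.088, 0.911, 0.274, 0.295]
wrist_force: [0.1, 0.5, 0.0]
opening: 0.0002
gripper_force: 0.0
```

Request:
{"op": "move_arm", "data": {"rows": [0.05, 0, -0.1, 0, 0, 0, 1, 0.1, 0, -0.2, 0, 0, 0, 1, 0.1, 0, -0.25, 0, 0, 0, 1]}}

```text
clock: 6.62
tcp_pos: [0.6149, -0.1798, 0.0893]
orientation: [-0.088, 0.911, 0.274, 0.295]
wrist_force: [0.3, 0.0, -0.5]
opening: 0.0005
gripper_force: 0.0
```

```bash
python3 - <<'E'
from goal import *
print(state()["joint_pos"].round(2),state()["wrist_force"].round(1),state()["tcp_pos"])
S=eyes.snapshot("side")
a=cv2.resize(S["frame"][170:240,300:370],(500,500),interpolation=cv2.INTER_CUBIC)
cv2.imwrite("pics/p3.png",cv2.convertScaleAbs(a,alpha=1.5))
E
```

```text
[ 0.44  0.56 -0.01  2.03 -1.24  0.55  0.54] [ 0.3  0.  -0.5] [ 0.61486675 -0.1797873   0.08927717]
```

View pics/p3.png

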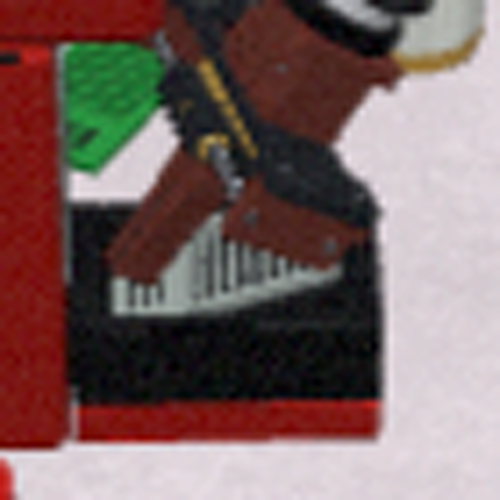

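The plate is tilting: its near edge runs from (115,315) to (340,270) in the crop. I'll press a few millimetres more, watching the force.

Request:
{"op": "move_arm", "data": {"rows": [0.05, 0, -0.1, 0, 0, 0, 1, 0.1, 0, -0.2, 0, 0, 0, 1, 0.1, 0, -0.2, 0, 0, 0, 1]}}

```text
clock: 7.05
tcp_pos: [0.6159, -0.1798, 0.0874]
orientation: [-0.088, 0.911, 0.274, 0.295]
wrist_force: [0.1, 0.8, 1.8]
opening: 0.0002
gripper_force: 0.3
```

Request:
{"op": "move_arm", "data": {"rows": [0.05, 0, -0.1, 0, 0, 0, 1, 0.1, 0, -0.2, 0, 0, 0, 1, 0.1, 0, -0.2, 0, 0, 0, 1]}}

```text
clock: 7.42
tcp_pos: [0.6174, -0.1798, 0.0861]
orientation: [-0.088, 0.911, 0.274, 0.296]
wrist_force: [-1.2, 0.3, 4.8]
opening: 0.0005
gripper_force: 2.4
```

Request:
{"op": "move_arm", "data": {"rows": [0, 0, 0.5, 0, 0, 0, 1, -0.9, -0.3, 1.8, 0, 0, 0, 1, -3.5, -1, 5, 0, 0, 0, 1, -7, -2, 9.5, 0, 0, 0, 1, -10, -3, 13, 0, 0, 0, 0]}}

```text
clock: 8.05
tcp_pos: [0.515, -0.2104, 0.2173]
orientation: [-0.088, 0.911, 0.274, 0.295]
wrist_force: [0.6, -0.4, 0.0]
opening: 0.0075
gripper_force: 0.0
```

```bash
python3 - <<'E'
from goal import *
print(state()["joint_pos"].round(2),state()["wrist_force"].round(1),state()["tcp_pos"])
S=eyes.snapshot("side")
a=cv2.resize(S["frame"][170:240,300:370],(500,500),interpolation=cv2.INTER_CUBIC)
cv2.imwrite("pics/p4.png",cv2.convertScaleAbs(a,alpha=1.5))
# tilted grate corners predicted
for th in (18,21):
    t=np.radians(th)
    for x,y,z in [(-72,33,17),(-72,-33,17),(42,33,17),(-72,33,11)]:
        P=np.array([x*np.cos(t)+z*np.sin(t),y,58-x*np.sin(t)+z*np.cos(t)])/1000
        print(th,x,y,z,((proj(S,M(m,P))+.5-[300,170])*500/70).round())
E
```

```text
[ 0.46  0.26  0.14  2.11 -0.97  0.77  0.33] [ 0.6 -0.4  0. ] [ 0.51501474 -0.21044817  0.21731344]
18 -72 33 17 [335. 277.]
18 -72 -33 17 [329. 187.]
18 42 33 17 [109. 334.]
18 -72 33 11 [338. 286.]
21 -72 33 17 [331. 272.]
21 -72 -33 17 [325. 182.]
21 42 33 17 [109. 338.]
21 -72 33 11 [335. 281.]
```

View pics/p4.png

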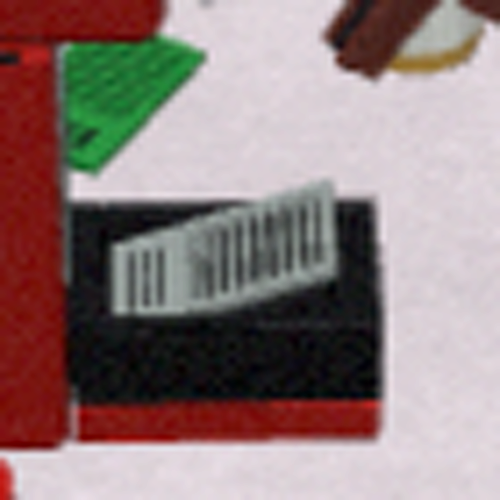

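Tipped and staying up; its front corners are at about (335,272) and (330,182) in the crop, which matches the 21° prediction. I'll check reach for the grasp and the placing.

```bash
cat > chk.py <<'E'
from ik import *
s=np.load("stand.npy")
def at(q,xyz,lean,fl=0): return R.from_euler("z",q[2]).apply(np.array(xyz)/1000)+[q[0],q[1],0],R.from_euler("z",q[2])*R.from_euler("y",-np.radians(lean))*base*rz(np.pi*fl)
E
python3 - <<'E'
from chk import *
from goal import state,go,m
for n,a in [("grasp10",(m,(-48,0,99),10)),("grasp15",(m,(-48,0,99),15)),("place30",(s,(-38,0,105),30)),("place33",(s,(-38,0,105),33)),("place36",(s,(-38,0,105),36))]:
    x=ik(*at(*a),n=15); print(n,[v.round(2).tolist() for v in x[:4]])
go(m,(-60,0,180),12);go(m,(-48,0,150),12);go(m,(-48,0,99),12); print(state()["opening"],state()["clock"])
E
```

```text
grasp10 [[1.14, 0.77, -1.17, 1.96, 0.88, 0.85, -1.74], [-0.07, 0.48, 0.48, 2.04, -0.58, 0.6, -0.48], [0.75, 0.51, -0.57, 1.98, 0.32, 0.59, -1.29], [0.79, 0.52, -0.63, 1.98, 0.37, 0.6, -1.34]]
grasp15 [[-0.05, 0.47, 0.48, 2.09, -0.76, 0.54, -0.29], [0.09, 0.44, 0.29, 2.08, -0.6, 0.5, -0.43], [0.41, 0.43, -0.11, 2.06, -0.24, 0.45, -0.77], [-0.29, 0.56, 0.81, 2.1, -1.02, 0.68, -0.06]]
place30 [[-1.49, 0.68, 1.1, 2.3, -0.94, 0.22, -1.6], [0.37, 0.86, -1.37, 2.2, 1.55, 1.28, 2.57], [-0.98, 0.4, 0.38, 2.28, 1.02, 0.34, 2.79]]
place33 [[-1.56, 0.79, 1.2, 2.33, -1.32, 0.27, -1.27], [-1.54, 0.74, 1.15, 2.33, -1.21, 0.21, -1.37], [0.33, 0.86, -1.35, 2.22, 1.59, 1.31, 2.51]]
place36 [[0.09, 0.59, -0.98, 2.26, 1.55, 1.01, 2.4], [-0.94, 0.4, 0.26, 2.32, 1.39, 0.44, 2.37], [-0.58, 0.4, -0.16, 2.3, 1.43, 0.6, 2.37], [0.32, 0.9, -1.37, 2.24, 1.66, 1.39, 2.46]]
 shift cm [ 1.87  1.   -4.1 ] rv [-0.169  0.384 -0.296] world [ 0.532 -0.204  0.18 ]
 shift cm [ 3.03  1.34 -7.1 ] rv [-0.169  0.384 -0.296] world [ 0.543 -0.201  0.15 ]
 shift cm [  3.03   1.34 -12.2 ] rv [-0.169  0.384 -0.296] world [ 0.543 -0.201  0.099]
0.010462463683186568 8.1
```

```bash
cat > path.py <<'E'
from chk import *
from scipy.spatial.transform import Slerp
def loc(j0,p,Q):
    f=lambda j:np.r_[fk(j,V)[0]-p,.3*(fk(j,V)[1].inv()*Q).as_rotvec(),.003*(j-j0)]
    return least_squares(f,j0,bounds=(lo+.01,hi-.01)).x
def run(j,wps,n=25,show=True):
    p,Q=fk(j,V)
    for P,Q2 in wps:
        rv=(Q2*Q.inv()).as_rotvec(); p0,Q0=p,Q
        for k in range(1,n+1):
            p=p0+(P-p0)*k/n; Q=R.from_rotvec(rv*k/n)*Q0; j=loc(j,p,Q)
        a,b=fk(j,V); print(j.round(2),"err mm",(1e3*np.linalg.norm(a-P)).round(1),"rad",np.linalg.norm((b.inv()*Q2).as_rotvec()).round(3)); p,Q=P,Q2
    return j
E
python3 - <<'E'
from path import *
from goal import state
j0=np.clip(state()["joint_pos"],lo+.02,hi-.02)
sr=s.copy(); sr[2]+=np.pi
mid=lambda yaw,l,z=.25:(np.array([.5,-.02,z]),R.from_euler("z",yaw)*R.from_euler("y",-np.radians(l))*base)
f1=lambda a:(a[0],a[1]*rz(np.pi))
print("A flipped, forward")
up=at(m,(-70,0,180),12)
h=(up[0],up[1]*rz(np.pi/2))
try: 
  j=run(j0,[up,h,f1(up),f1(at(m,(-48,0,99),12)),f1(at(m,(-70,0,220),12)),f1(mid(0,25)),f1(at(s,(-38,0,180),28)),f1(at(s,(-38,0,105),28)),f1(at(s,(-38,0,105),33)),f1(at(s,(-38,0,105),37))])
except Exception as e: print(e)
print("B reversed")
j=run(j0,[up,at(m,(-48,0,99),12),at(m,(-70,0,220),12),mid(0.9,25),mid(1.8,33),at(sr,(-38,0,180),33),at(sr,(-38,0,105),28),at(sr,(-38,0,105),37)])
print("B' ")
j=run(j0,[up,at(m,(-48,0,99),12),at(m,(-70,0,220),12),mid(-0.9,25),mid(-1.9,33),at(sr,(-38,0,180),33),at(sr,(-38,0,105),28),at(sr,(-38,0,105),37)])
E
```

```text
A flipped, forward
[ 0.02  0.3   0.38  2.03 -0.37  0.69 -0.64] err mm 0.0 rad 0.0
[-0.27  0.36  0.75  2.05 -0.57  0.74 -2.02] err mm 0.0 rad 0.0
[-0.57  0.83  1.45  2.09 -1.21  1.19 -2.95] err mm 12.2 rad 0.063
[-0.55  1.    1.37  2.09 -1.36  1.18 -2.95] err mm 2.2 rad 0.013
[-0.56  0.74  1.45  2.07 -1.14  1.18 -2.95] err mm 23.0 rad 0.112
[-1.06  0.21  1.45  2.43 -1.36  0.58 -2.95] err mm 65.1 rad 0.326
[-1.46 -0.1   1.45  2.43 -1.36  0.18 -2.95] err mm 139.9 rad 0.802
[ 0.7   0.52 -0.73  2.29 -1.36  0.18 -2.95] err mm 122.8 rad 0.785
[ 0.72  0.5  -0.75  2.29 -1.36  0.18 -2.95] err mm 123.9 rad 0.787
[ 0.74  0.49 -0.76  2.29 -1.36  0.18 -2.95] err mm 125.5 rad 0.793
B reversed
[ 0.02  0.3   0.38  2.03 -0.37  0.69 -0.64] err mm 0.0 rad 0.0
[ 0.08  0.45  0.29  2.05 -0.49  0.54 -0.55] err mm 0.0 rad 0.0
[-0.01  0.25  0.4   2.   -0.32  0.78 -0.7 ] err mm 0.0 rad 0.0
[-0.02  0.1   0.18  2.14 -0.58  0.77 -0.12] err mm 0.0 rad 0.0
[ 0.14  0.35  0.1   1.86 -0.57  1.28  0.74] err mm 0.0 rad 0.0
[-0.14  0.73 -0.09  1.38 -0.23  1.54  1.09] err mm 0.0 rad 0.0
[-0.16  0.76 -0.08  1.47 -0.2   1.33  1.11] err mm 0.0 rad 0.0
[-0.12  0.85 -0.1   1.37 -0.24  1.5   1.12] err mm 0.0 rad 0.0
B' 
[ 0.02  0.3   0.38  2.03 -0.37  0.69 -0.64] err mm 0.0 rad 0.0
[ 0.08  0.45  0.29  2.05 -0.49  0.54 -0.55] err mm 0.0 rad 0.0
[-0.01  0.25  0.4   2.   -0.32  0.78 -0.7 ] err mm 0.0 rad 0.0
[-1.46  0.15  1.26  2.2   0.37  0.74 -2.95] err mm 0.0 rad 0.0
[-1.15  0.93  1.45  1.87 -0.41  1.26 -2.95] err mm 22.2 rad 0.129
[-0.71  1.3   1.45  2.04 -1.27  1.91 -2.95] err mm 205.6 rad 0.987
[-0.72  1.39  1.45  2.09 -1.36  1.91 -2.95] err mm 194.3 rad 0.918
[-0.73  1.42  1.45  2.04 -1.31  1.91 -2.95] err mm 199.9 rad 0.954
```

Request:
{"op": "move_arm", "data": {"rows": [0.5, 0.3, -1, -0.04, 0.1, -0.07, 0, 1, 0.5, -2, -0.08, 0.2, -0.15, 0, 1.5, 0.8, -3.5, -0.13, 0.3, -0.22, 0, 1.9, 1, -4.1, -0.17, 0.384, -0.296, 0, 1.9, 1, -4.1, -0.17, 0.384, -0.296, 0]}}

```text
clock: 8.72
tcp_pos: [0.537, -0.1976, 0.1745]
orientation: [-0.018, 0.984, 0.142, 0.103]
wrist_force: [-0.3, -0.5, -0.1]
opening: 0.0612
gripper_force: 0.0
```

```bash
python3 - <<'E'
from goal import *
go(m,(-50,0,140),12);go(m,(-50,0,99),12); print(state()["opening"])
E
```

```text
shift cm [ 0.45 -0.34 -3.45] rv [-0.005 -0.003 -0.009] world [ 0.542 -0.201  0.14 ]
 shift cm [ 0.45 -0.34 -7.55] rv [-0.005 -0.003 -0.009] world [ 0.542 -0.201  0.099]
0.06119377885047228
```

Request:
{"op": "move_arm", "data": {"rows": [0.4, -0.1, -1, 0, 0, 0, 0, 0.6, -0.1, -2, 0, 0, 0, 0, 0.6, -0.1, -2, 0, 0, 0, 0, 0.6, -0.1, -2, 0, 0, 0, 0]}}

```text
clock: 9.22
tcp_pos: [0.5414, -0.2015, 0.1543]
orientation: [-0.018, 0.985, 0.139, 0.102]
wrist_force: [0.3, 0.0, -0.1]
opening: 0.0875
gripper_force: 0.0
```

```bash
python3 - <<'E'
from goal import *
go(m,(-50,0,99),12); print(state()["opening"],state()["tcp_pos"])
E
```

```text
shift cm [ 0.01  0.04 -5.53] rv [-0.006 -0.003 -0.002] world [ 0.542 -0.201  0.099]
0.08753560191085999 [ 0.54140514 -0.20147798  0.15426429]
```

Request:
{"op": "move_arm", "data": {"rows": [0, 0, -2, 0, 0, 0, 0, 0, 0, -4, 0, 0, 0, 0, 0, 0, -5, 0, 0, 0, 0, 0, 0, -5.2, 0, 0, 0, 0, 0, 0, -5.2, 0, 0, 0, 0]}}

```text
clock: 9.85
tcp_pos: [0.5421, -0.201, 0.1028]
orientation: [-0.017, 0.985, 0.14, 0.103]
wrist_force: [0.4, -1.3, -0.7]
opening: 0.0878
gripper_force: 0.0
```

```bash
python3 - <<'E'
from goal import *
go(m,(-50,0,99),12); print(state()["opening"],state()["tcp_pos"],state()["wrist_force"])
S=eyes.snapshot("side");T=eyes.snapshot("top")
a=cv2.resize(S["frame"][165:245,285:375],(500,444),interpolation=cv2.INTER_CUBIC)
b=cv2.resize(T["frame"][200:274,350:400],(300,444),interpolation=cv2.INTER_CUBIC)
cv2.imwrite("pics/p5.png",cv2.convertScaleAbs(np.hstack([a,b]),alpha=1.5))
E
```

```text
shift cm [-0.06 -0.   -0.38] rv [-0.005 -0.002 -0.003] world [ 0.542 -0.201  0.099]
0.08778287996912727 [ 0.54213626 -0.20103868  0.10284051] [ 0.36085237 -1.30246132 -0.71585664]
```

View pics/p5.png

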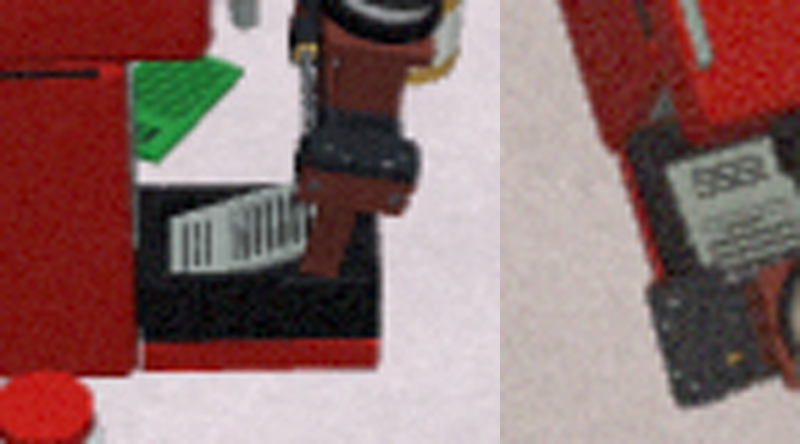

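Request:
{"op": "move_arm", "data": {"rows": [0, 0, -0.2, 0, 0, 0, 0, 0, 0, -0.3, 0, 0, 0, 0.2, 0, 0, -0.3, 0, 0, 0, 0.2, 0, 0, -0.3, 0, 0, 0, 1, 0, 0, -0.3, 0, 0, 0, 1], "grip_force": 15}}

```text
clock: 10.58
tcp_pos: [0.5418, -0.2008, 0.0993]
orientation: [-0.018, 0.985, 0.14, 0.102]
wrist_force: [0.2, -0.2, -0.3]
opening: 0.0664
gripper_force: 15.0
```

Request:
{"op": "move_arm", "data": {"rows": [0, 0, 0, 0, 0, 0, 1, 0, 0, 0, 0, 0, 0, 1, 0, 0, 0, 0, 0, 0, 1], "grip_force": 55}}

```text
clock: 10.95
tcp_pos: [0.5418, -0.2007, 0.0993]
orientation: [-0.018, 0.985, 0.14, 0.102]
wrist_force: [0.4, 0.7, -0.4]
opening: 0.0653
gripper_force: 55.0
```

Request:
{"op": "move_arm", "data": {"rows": [0, 0, 0.4, 0, 0, 0, 1, 0, 0, 1, 0, 0, 0, 1, -0.3, -0.1, 2, 0, 0, 0, 1, -1, -0.3, 3.2, 0, 0, 0, 1, -2, -0.6, 4.5, 0, 0, 0, 1]}}

```text
clock: 11.58
tcp_pos: [0.5213, -0.207, 0.1454]
orientation: [-0.017, 0.985, 0.14, 0.102]
wrist_force: [0.1, -0.7, -1.8]
opening: 0.0653
gripper_force: 55.0
```

Request:
{"op": "move_arm", "data": {"rows": [-1.5, -0.4, 1.5, 0, 0, 0, 1, -3, -0.8, 3, 0, 0, 0, 1, -5, -1.4, 5, 0, 0, 0, 1, -6, -1.6, 6.5, 0, 0, 0, 1, -6, -1.6, 6.5, 0, 0, 0, 1]}}

```text
clock: 12.2
tcp_pos: [0.462, -0.2233, 0.2109]
orientation: [-0.017, 0.985, 0.139, 0.104]
wrist_force: [0.4, 0.2, -2.3]
opening: 0.0651
gripper_force: 55.0
```

```bash
python3 - <<'E'
from goal import *
st=state();print(st["opening"],st["tcp_pos"],st["wrist_force"],st["gripper_force"],st["joint_pos"].round(2))
S=eyes.snapshot("side")
a=cv2.resize(S["frame"][130:250,285:435],(750,600),interpolation=cv2.INTER_CUBIC)
cv2.imwrite("pics/p6.png",cv2.convertScaleAbs(a,alpha=1.5))
E
```

```text
0.06510529320774158 [ 0.46195603 -0.22333281  0.21087969] [ 0.43779492  0.20537357 -2.30986439] 54.965397119522095 [ 0.06  0.18  0.4   2.1  -0.32  0.75 -0.62]
```

View pics/p6.png

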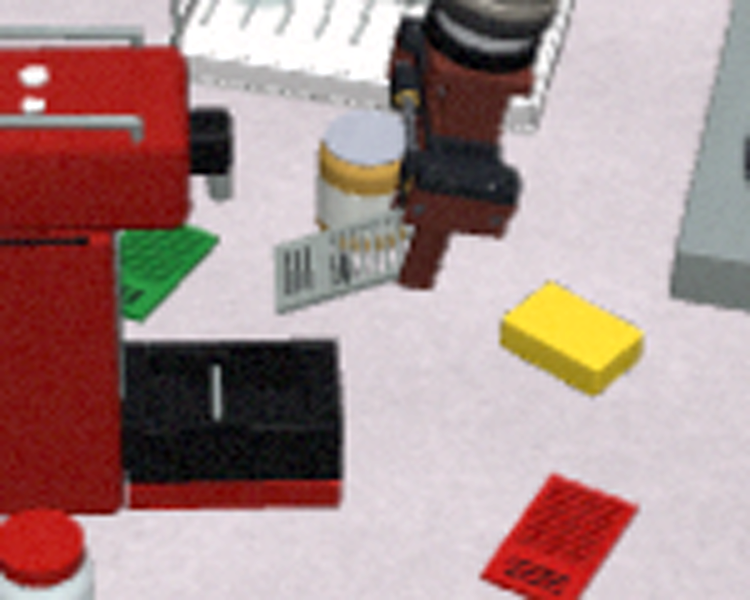

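Held, tipped at about 20°, and clear of the tray: the empty bar shows at (215,390). Next I'll work out the placing target and check the path.

```bash
cat > place.py <<'E'
from path import *
from goal import state
mm=m.copy(); mm[:2]-=R.from_euler("z",m[2]).apply([.0015,0,0])[:2]
tc=R.from_euler("z",-m[2]).apply(np.array([.5418,-.2007,.0993])-[mm[0],mm[1],.058])
t=np.radians(21); tg=R.from_euler("y",t).inv().apply(tc)   # tcp in grate axes
sr=s.copy(); sr[2]+=np.pi
def target(dz=0,lean=33): # grate reversed on stand, TCP in stand-reversed mm
    p=np.array([.015,0,.084])+tg; p[1]=0; return at(sr,(p*1e3)+[0,0,dz],lean)
E
python3 - <<'E'
from place import *
from goal import go,m
print("tcp in machine rel bar",tc*1e3,"tcp in grate",tg*1e3, "target",target()[0])
st=state();o=st["orientation"];Q0=R.from_quat([o[1],o[2],o[3],o[0]]);z=Q0.apply([0,0,1]);print("lean",np.degrees(np.arcsin(np.hypot(*z[:2]))),np.arctan2(z[1],z[0]))
Q33=R.from_euler("z",m[2])*R.from_euler("y",-np.radians(33))*base
Y=lambda d:R.from_euler("z",d)*Q33
W=[((.44,-.17,.26),Y(0)),((.44,-.08,.27),Y(.84)),((.47,.04,.27),Y(1.68)),(target(100)[0],Y(2.5)),target(60),target(0)]
run(np.clip(st["joint_pos"],lo+.02,hi-.02),[(np.array(a),b) for a,b in W])
E
```

```text
tcp in machine rel bar [-48.12739001   0.26687919  41.3       ] tcp in grate [-59.7313856    0.26687919  21.30955754] target [0.60546419 0.13859279 0.10530956]
lean 12.014948073404149 0.30733119137650877
[ 0.11 -0.06  0.38  2.32 -0.73  0.57 -0.24] err mm 0.0 rad 0.0
[ 0.08  0.1   0.38  2.15 -0.73  1.04  0.43] err mm 0.0 rad 0.0
[-0.06  0.29  0.2   1.9  -0.56  1.32  0.78] err mm 0.0 rad 0.0
[-0.21  0.71  0.05  1.36 -0.31  1.58  1.12] err mm 0.0 rad 0.0
[-0.21  0.76  0.04  1.38 -0.29  1.53  1.16] err mm 0.0 rad 0.0
[-0.21  0.82  0.03  1.4  -0.29  1.44  1.18] err mm 0.0 rad 0.0
```

Feasible all the way. First lean the tool and raise it, then swing round.

Request:
{"op": "move_arm", "data": {"rows": [-0.5, 1, 1.5, 0.03, -0.11, 0, 1, -1, 2.5, 3, 0.06, -0.22, 0, 1, -2, 4, 4.5, 0.1, -0.355, 0, 1, -2.2, 5.3, 5, 0.1, -0.355, 0, 1, -2.2, 5.3, 5, 0.1, -0.355, 0, 1]}}

```text
clock: 12.88
tcp_pos: [0.4398, -0.1689, 0.2591]
orientation: [-0.042, 0.949, 0.136, 0.281]
wrist_force: [0.3, -0.4, -1.7]
opening: 0.0656
gripper_force: 55.0
```

Request:
{"op": "move_arm", "data": {"rows": [0, 1.8, 0, 0, 0, 0.16, 1, 0, 3.6, 0, 0, 0, 0.33, 1, 0, 5.4, 0.5, 0, 0, 0.5, 1, 0, 7.2, 1, 0, 0, 0.67, 1, 0, 9, 1, 0, 0, 0.84, 1]}}

```text
clock: 13.5
tcp_pos: [0.4409, -0.08, 0.269]
orientation: [-0.153, 0.81, 0.513, 0.239]
wrist_force: [-0.2, -0.1, -2.0]
opening: 0.0653
gripper_force: 55.0
```

Request:
{"op": "move_arm", "data": {"rows": [0.5, 2.4, 0, 0, 0, 0.16, 1, 1, 4.8, 0, 0, 0, 0.33, 1, 1.8, 7.2, 0, 0, 0, 0.5, 1, 2.5, 9.6, 0, 0, 0, 0.67, 1, 3, 12, 0, 0, 0, 0.84, 1]}}

```text
clock: 14.12
tcp_pos: [0.4714, 0.0407, 0.2683]
orientation: [-0.238, 0.531, 0.799, 0.156]
wrist_force: [0.1, -0.2, -2.1]
opening: 0.0655
gripper_force: 55.0
```

```bash
cat > d.py <<'E'
from place import *
def d(T):
    st=state();o=st["orientation"];Q0=R.from_quat([o[1],o[2],o[3],o[0]])
    print("shift",((T[0]-st["tcp_pos"])*100).round(2),"rv",(T[1]*Q0.inv()).as_rotvec().round(3),"tcp",np.round(st["tcp_pos"],4),"F",np.round(st["wrist_force"],1),round(st["opening"],4),st["joint_pos"].round(2))
E
python3 -c "
from d import *
d(target(100))"
```

```text
shift [13.41  9.79 -6.3 ] rv [ 0.002 -0.002  0.846] tcp [0.4714 0.0407 0.2683] F [ 0.1 -0.2 -2.1] 0.0655 [-0.03  0.3   0.17  1.89 -0.56  1.32  0.77]
```

Request:
{"op": "move_arm", "data": {"rows": [2.7, 2, -0.5, 0, 0, 0.17, 1, 5.4, 4, -1, 0, 0, 0.34, 1, 8.1, 6, -2, 0, 0, 0.51, 1, 10.8, 8, -4, 0, 0, 0.68, 1, 13.4, 9.8, -6.3, 0, 0, 0.846, 1]}}

```text
clock: 14.75
tcp_pos: [0.606, 0.1394, 0.2041]
orientation: [-0.281, 0.156, 0.946, 0.045]
wrist_force: [-0.1, 0.2, -1.0]
opening: 0.0654
gripper_force: 55.0
```

```bash
cat > gf.py <<'E'
from d import *
from h import *
# tilt check: fit plate outline (flat-ish pose in tool-derived frame) to gray gradients in both pictures
def gpose(): 
    st=state();o=st["orientation"];Q0=R.from_quat([o[1],o[2],o[3],o[0]]); Qg=Q0*(base.inv()*R.from_euler("y",np.radians(33))); 
    return np.array(st["tcp_pos"])-Qg.apply(tg*[1,0,1]),Qg
if __name__=="__main__":
    p0,Qg=gpose(); pics=[eyes.snapshot("side"),eyes.snapshot("top")]
    G=[]
    for p in pics:
        g=cv2.GaussianBlur(cv2.cvtColor(p["frame"],cv2.COLOR_BGR2GRAY).astype(np.float32),(0,0),1.0)
        G.append((cv2.Sobel(g,cv2.CV_32F,1,0),cv2.Sobel(g,cv2.CV_32F,0,1)))
    def edge(a,b): return np.array([np.array(a)+(np.array(b)-a)*k for k in np.linspace(.05,.95,40)])/1e3
    E=[edge((42,-33,17),(42,33,17)),edge((-25,33,17),(42,33,17)),edge((-25,-33,17),(42,-33,17))]
    def score(v): # dx,dy,dz mm in grate axes, pitch,yaw rad
        Q=Qg*R.from_euler("y",v[3])*R.from_euler("z",v[4]); piv=tg*[1,0,1]; sc=0
        for e in E:
            X=p0+Qg.apply(piv)+Q.apply(e-piv+np.array(v[:3])/1e3)
            for p,(gx,gy) in zip(pics,G):
                u=np.array([proj(p,x) for x in X[::2]]); n=u[-1]-u[0]; n=np.array([-n[1],n[0]])/np.hypot(*n)
                a=cv2.remap(gx,u[:,0].astype(np.float32),u[:,1].astype(np.float32),1)[:,0]*n[0]+cv2.remap(gy,u[:,0].astype(np.float32),u[:,1].astype(np.float32),1)[:,0]*n[1]
                sc+=abs(a.mean())
        return sc
    from scipy.optimize import minimize
    import sys
    best=[]
    for pt in np.radians([-12,-8,-4,0,4,8,12]):
        r=minimize(lambda v:-score(v)+.05*(v[0]**2+v[1]**2+v[2]**2)+200*v[4]**2,[0,0,0,pt,0],method="Nelder-Mead",options=dict(initial_simplex=np.array([0,0,0,pt,0])+np.vstack([np.zeros(5),np.diag([3,3,3,.05,.05])]),maxiter=150))
        best.append((-r.fun,r.x[:3].round(1).tolist(),np.degrees(r.x[3:]).round(1).tolist()))
    for b in sorted(best,reverse=True): print(b)
E
python3 gf.py; python3 -c "
from d import *
d(target(100));d(target(40))"
```

```text
(np.float64(440.298040747589), [4.0, -3.9, 4.0], [2.8, -0.2])
(np.float64(440.1323712144992), [4.3, -3.7, 3.4], [2.2, -0.4])
(np.float64(439.93460736881025), [3.9, -4.3, 6.1], [4.3, 0.0])
(np.float64(439.75443932027486), [4.5, -3.8, 1.4], [0.8, -0.3])
(np.float64(439.70758181158817), [4.6, -3.5, 1.0], [0.4, -0.5])
(np.float64(438.70026454696557), [4.5, -3.1, 0.0], [-0.3, -0.9])
(np.float64(437.01519996814136), [3.3, -5.2, 7.8], [5.6, 0.6])
shift [ 0.1  -0.56  0.5 ] rv [-0.001 -0.007 -0.005] tcp [0.6045 0.1442 0.2003] F [ 0.3  1.8 -2.2] 0.0654 [-0.2   0.72  0.    1.35 -0.28  1.59  1.12]
shift [ 0.1  -0.56 -5.5 ] rv [-0.001 -0.007 -0.005] tcp [0.6045 0.1442 0.2003] F [ 0.3  1.8 -2.2] 0.0654 [-0.2   0.72  0.    1.35 -0.28  1.59  1.12]
```

The outline fit agrees with the expected pose: flat within a few degrees, and the shift is explained by the arm still settling. I'll go lower and settle.

Request:
{"op": "move_arm", "data": {"rows": [0, 0, -1, 0, 0, 0, 1, 0, 0, -2.5, 0, 0, 0, 1, 0, 0, -4, 0, 0, 0, 1, 0, 0, -4, 0, 0, 0, 1, 0, 0, -4, 0, 0, 0, 1]}}

```text
clock: 15.48
tcp_pos: [0.604, 0.138, 0.1668]
orientation: [-0.28, 0.159, 0.946, 0.046]
wrist_force: [0.1, 0.9, -1.1]
opening: 0.0649
gripper_force: 55.0
```

```bash
python3 -c "
from d import *
d(target(50));d(target(20))"; python3 gf.py;  python3 -c "
from d import *
d(target(20))"
```

```text
shift [ 0.15  0.06 -1.15] rv [ 0.002 -0.001  0.006] tcp [0.604  0.138  0.1668] F [ 0.1  0.9 -1.1] 0.0649 [-0.19  0.75  0.01  1.38 -0.28  1.53  1.14]
shift [ 0.15  0.06 -4.15] rv [ 0.002 -0.001  0.006] tcp [0.604  0.138  0.1668] F [ 0.1  0.9 -1.1] 0.0649 [-0.19  0.75  0.01  1.38 -0.28  1.53  1.14]
(np.float64(398.1267532008794), [4.9, -9.6, -6.8], [-4.4, -1.1])
(np.float64(371.4660525278048), [-1.4, -3.8, -10.4], [1.7, 0.8])
(np.float64(347.94183488402115), [0.9, -6.0, 3.6], [-6.0, -3.0])
(np.float64(347.47381544592236), [2.9, -2.4, 2.8], [3.7, 1.0])
(np.float64(347.4595045144387), [2.5, -2.9, 4.0], [4.9, 1.4])
(np.float64(345.284480748124), [3.7, -1.4, -0.1], [0.9, 0.1])
(np.float64(343.1513901727288), [3.9, -1.4, -1.9], [-0.5, 0.1])
shift [ 0.13  0.04 -4.18] rv [ 0.002 -0.001  0.006] tcp [0.6042 0.1382 0.1671] F [ 0.2 -0.7 -2.1] 0.0652 [-0.19  0.75  0.01  1.38 -0.28  1.53  1.14]
```

Request:
{"op": "move_arm", "data": {"rows": [0.1, 0, -1.2, 0, 0, 0, 1, 0.15, -0.05, -2.4, 0, 0, 0, 1, 0.15, -0.05, -3.4, 0, 0, 0, 1, 0.15, -0.05, -4.2, 0, 0, 0, 1, 0.15, -0.05, -4.2, 0, 0, 0, 1]}}

```text
clock: 16.2
tcp_pos: [0.6049, 0.1377, 0.1235]
orientation: [-0.281, 0.159, 0.945, 0.045]
wrist_force: [0.3, -1.1, -1.9]
opening: 0.0655
gripper_force: 55.0
```

Request:
{"op": "move_arm", "data": {"rows": [0, 0, -0.3, 0, 0, 0, 1, 0, 0, -0.6, 0, 0, 0, 1, 0, 0, -0.9, 0, 0, 0, 1, 0, 0, -0.9, 0, 0, 0, 1]}}

```text
clock: 16.7
tcp_pos: [0.6052, 0.1377, 0.1151]
orientation: [-0.281, 0.159, 0.945, 0.046]
wrist_force: [-0.3, -0.2, -2.2]
opening: 0.0651
gripper_force: 55.0
```

```bash
python3 -c "
from d import *
d(target(0))"
```

```text
shift [ 0.03  0.09 -0.98] rv [ 0.002 -0.002  0.005] tcp [0.6052 0.1377 0.1151] F [-0.3 -0.2 -2.2] 0.0651 [-0.19  0.81  0.    1.4  -0.28  1.45  1.16]
```

Request:
{"op": "move_arm", "data": {"rows": [0, 0, -0.2, 0, 0, 0, 1, 0, 0, -0.4, 0, 0, 0, 1, 0, 0, -0.6, 0, 0, 0, 1, 0, 0, -0.6, 0, 0, 0, 1]}}

```text
clock: 17.2
tcp_pos: [0.6052, 0.1377, 0.1091]
orientation: [-0.281, 0.159, 0.945, 0.046]
wrist_force: [-0.2, -0.9, -1.6]
opening: 0.0653
gripper_force: 55.0
```

Request:
{"op": "move_arm", "data": {"rows": [0, 0, -0.1, 0, 0, 0, 1, 0, 0, -0.2, 0, 0, 0, 1, 0, 0, -0.2, 0, 0, 0, 1]}}

```text
clock: 17.58
tcp_pos: [0.6053, 0.1377, 0.1073]
orientation: [-0.281, 0.159, 0.945, 0.046]
wrist_force: [-0.5, -0.4, -1.2]
opening: 0.0652
gripper_force: 55.0
```

Request:
{"op": "move_arm", "data": {"rows": [0, 0, -0.1, 0, 0, 0, 1, 0, 0, -0.15, 0, 0, 0, 1, 0, 0, -0.15, 0, 0, 0, 1]}}

```text
clock: 17.95
tcp_pos: [0.6053, 0.1377, 0.1058]
orientation: [-0.281, 0.159, 0.945, 0.046]
wrist_force: [-0.1, 0.1, -1.1]
opening: 0.0653
gripper_force: 55.0
```

Request:
{"op": "move_arm", "data": {"rows": [0, 0, -0.1, 0, 0, 0, 1, 0, 0, -0.15, 0, 0, 0, 1, 0, 0, -0.15, 0, 0, 0, 1]}}

```text
clock: 18.32
tcp_pos: [0.6055, 0.1377, 0.105]
orientation: [-0.281, 0.159, 0.945, 0.046]
wrist_force: [-1.2, 0.2, 4.9]
opening: 0.0654
gripper_force: 55.0
```

Contact is at the expected height with about 7 N. Releasing now.

Request:
{"op": "move_arm", "data": {"rows": [0, 0, 0.05, 0, 0, 0, 0.24, 0, 0, 0.05, 0, 0, 0, 0.2, 0, 0, 0.05, 0, 0, 0, 0.1, 0, 0, 0.05, 0, 0, 0, 0, 0, 0, 0.05, 0, 0, 0, 0], "grip_force": 5}}

```text
clock: 18.95
tcp_pos: [0.6053, 0.1377, 0.1048]
orientation: [-0.281, 0.159, 0.945, 0.046]
wrist_force: [-0.2, -0.3, -1.1]
opening: 0.0879
gripper_force: 0.0
```

```bash
python3 -c "
from d import *
d(target(0))"
```

```text
shift [0.01 0.09 0.05] rv [ 0.002 -0.002  0.005] tcp [0.6053 0.1377 0.1048] F [-0.2 -0.3 -1.1] 0.0879 [-0.19  0.82  0.    1.41 -0.28  1.44  1.16]
```

Request:
{"op": "move_arm", "data": {"rows": [0.3, -0.1, 0.5, 0, 0, 0, 0, 1.3, -0.4, 2.1, 0, 0, 0, 0, 3.1, -1, 5, 0, 0, 0, 0, 5, -1.7, 9, 0, 0, 0, 0, 6, -2, 15, 0, 0, 0, 0]}}

```text
clock: 19.58
tcp_pos: [0.6654, 0.1168, 0.2548]
orientation: [-0.282, 0.159, 0.945, 0.045]
wrist_force: [1.3, 0.7, -0.8]
opening: 0.0877
gripper_force: 0.0
```

Request:
{"op": "move_arm", "data": {"rows": [-4, -5, 4, 0, 0, 0, 0, -8, -10, 6, 0, 0, 0, 0, -12, -15, 6, 0, 0, 0, 0, -14, -20, 6, 0, 0, 0, 0, -14, -22, 6, 0, 0, 0, 0]}}

```text
clock: 20.2
tcp_pos: [0.5235, -0.1062, 0.3163]
orientation: [-0.28, 0.161, 0.945, 0.045]
wrist_force: [-0.9, 1.3, -0.9]
opening: 0.0877
gripper_force: 0.0
```

```bash
python3 - <<'E'
from fit import *
from scipy.optimize import minimize
from scipy.spatial.transform import Rotation as R
s=np.load("stand.npy");S=eyes.snapshot("side");T=eyes.snapshot("top")
for p in(S,T):
    for n in("grate","grate_pad","grate_front"):
        print(n,[(round(r["score"],2),(R.from_euler("z",-s[2]).apply(world(p,r["location"])-[s[0],s[1],0])*1e3).round().tolist()) for r in models.spot_in(p,n) if np.hypot(*(world(p,r["location"])[:2]-s[:2]))<.13])
G=[]
for p in(S,T):
    g=cv2.GaussianBlur(cv2.cvtColor(p["frame"],cv2.COLOR_BGR2GRAY).astype(np.float32),(0,0),1.0);G.append((cv2.Sobel(g,5,1,0),cv2.Sobel(g,5,0,1)))
c=[(57,33,6),(57,-33,6),(-57,-33,6),(-57,33,6)]
def score(v):
    sc=0;Q=R.from_euler("zyx",v[3:])
    for i in range(4):
        e=np.array([np.array(c[i])+(np.array(c[(i+1)%4])-c[i])*k for k in np.linspace(.05,.95,20)])
        X=Q.apply(e)+v[:3]+[0,0,95]
        for p,(gx,gy) in zip((S,T),G):
            u=np.array([proj(p,M(s,x/1e3)) for x in X]);n=u[-1]-u[0];n=np.array([-n[1],n[0]])/np.hypot(*n);f=u.astype(np.float32)
            sc+=abs((cv2.remap(gx,f[:,0],f[:,1],1)[:,0]*n[0]+cv2.remap(gy,f[:,0],f[:,1],1)[:,0]*n[1]).mean())
    return sc
b=[]
for x0 in(-10,0,10):
  for y0 in(-6,0,6):
    v0=np.array([x0,y0,0,0,0,0.]);r=minimize(lambda v:-score(v),v0,method="Nelder-Mead",options=dict(initial_simplex=v0+np.vstack([np.zeros(6),np.diag([4,4,4,.06,.06,.06])]),maxiter=250));b.append((-r.fun,r.x[:3].round(1).tolist(),r.x[3:].round(3).tolist()))
for k in sorted(b,reverse=True)[:4]:print(k)
print(state()["tcp_pos"],state()["wrist_force"])
E
```

```text
grate [(0.74, [-10.0, -2.0, 104.0])]
grate_pad [(0.68, [-6.0, -1.0, 102.0])]
grate_front [(0.87, [-6.0, 3.0, 106.0])]
grate [(0.79, [-11.0, -3.0, 104.0])]
grate_pad [(0.73, [-13.0, 3.0, 97.0])]
grate_front [(0.86, [-13.0, -1.0, 96.0])]
(np.float64(354.75985697755317), [0.5, 1.7, 3.4], [-0.05, 0.098, 0.041])
(np.float64(354.65947236496334), [0.6, 1.4, 3.1], [-0.05, 0.099, 0.035])
(np.float64(354.4328095845468), [0.4, 1.6, 3.7], [-0.054, 0.099, 0.043])
(np.float64(333.6945232316698), [-0.3, 0.9, 1.8], [-0.009, 0.005, 0.018])
[ 0.52583233 -0.10055056  0.31469615] [ 0.81436753  1.17375875 -0.66537763]
```

The networks put the plate's surface at a height of about 101 mm and within about 13 mm along and 3 mm across of the stand's centre. The outline fit agrees on the centring, but gives a pitch of either 0 or about 0.1 rad. With the foot between straight, level rails, a resting plate can only lie flat. The arm is clear, so I'm handing in.

```bash
python3 -c "
from station import arm
print(arm.finish_job())"
```

```text
the job is handed in; nothing more can be done
None
```

I tipped the grate, lifted it out of the tray, laid it on the draining stand with its foot between the rails and let go, then handed the job in at about 20 s. My last measurements show it centred within about 13 mm along and 3 mm across. I did not confirm flatness directly: the outline fit allowed either 0 or about 0.1 rad of tilt, and I took it as flat because it rests on two level rails.

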